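# Seat the high vial and start the sampler

## Task

One vial in the sampler tray stands higher than the rest: press it gently down with your fingertips until it is fully home, level with the others. Then gently press the long bar key on the hand controller to start the sampler, let it spring back, and withdraw. Pick nothing up, leave the controller lying where it is, and leave the other vials, the round keys, the bulb, the flask and the carton alone.

Things in the scene. Friction and masses are not known exactly. Their poses are not given: they have to be found in the camera images.
- tray: White sampler tray block fixed to the bench, 125 mm (its x) by 175 mm (its y), deck 50 mm above the bench. Origin at the centre of its underside, on the bench, z up. Six sockets with black collars (31 mm wide, 3 mm proud of the deck) in two rows of three: at tray x = -26 or +26 mm, y = -52, 0 or +52 mm. All six hold a capped glass vial.
- high_vial: The vial not fully in: glass, 23 mm wide, 75 mm tall with cap, like its neighbours but standing 14 to 20 mm higher, in any socket. Origin at the centre of its underside, z up. It slides only up and down; its snug collar resists with about 4 N and holds it. Home, its underside is 10 mm above the bench on a sprung seat: pushed on with over 6 N the seat gives, 4 mm at 18 N, and springs back.
- high_vial_cap (a point): Centre of the flat top of that vial's 21 mm wide aluminium cap, 75 mm above the vial's origin. Fully home it is 85 mm above the bench, level with the other caps, 35 mm above the deck.
- vial_b: One of the five other vials, the same size and look, already fully home (cap top 85 mm above the bench). Origin at the centre of its underside, 10 mm above the bench. Leave alone.
- vial_c: One of the five other vials, the same size and look, already fully home (cap top 85 mm above the bench). Origin at the centre of its underside, 10 mm above the bench. Leave alone.
- vial_d: One of the five other vials, the same size and look, already fully home (cap top 85 mm above the bench). Origin at the centre of its underside, 10 mm above the bench. Leave alone.
- vial_e: One of the five other vials, the same size and look, already fully home (cap top 85 mm above the bench). Origin at the centre of its underside, 10 mm above the bench. Leave alone.
- vial_f: One of the five other vials, the same size and look, already fully home (cap top 85 mm above the bench). Origin at the centre of its underside, 10 mm above the bench. Leave alone.
- controller: Loose grey hand controller lying flat on the bench, 74 mm (its x) by 130 mm (its y) by 24 mm high, about 0.5 kg. Origin at the centre of its underside, z up. On top: one long bar key towards its +y end, a dark display in the middle, two small round keys side by side towards its -y end. All the keys are white.
- bar_key_top (a point): Centre of the top of the bar key, at x = 0, y = +42 mm, 34 mm above the controller's underside. The key is 46 mm (controller x) by 16 mm (controller y) and stands 10 mm above the controller's top face.
- bar_key (a joint): How far the bar key is pressed, in m: 0 released, 0.008 fully down. A spring resists with about 2 N at first and 8 N fully down and brings it back. A press counts from 0.003 (about 4.3 N).
- round_key_near_top (a point): Centre of the top of a round key, 16 mm wide, at controller x = -18, y = -42 mm, as high as the bar key. Leave alone.
- round_key_near (a joint): How far that round key is pressed, in m, 0 released, 0.008 down; same spring.
- round_key_far_top (a point): Centre of the top of the other round key, 16 mm wide, at controller x = +18, y = -42 mm. Leave alone.
- round_key_far (a joint): How far that round key is pressed, in m, 0 released, 0.008 down; same spring.
- bulb: Loose teal rubber blower bulb standing upright, pear-shaped, 58 mm wide, 92 mm high. Origin at the centre of its underside. Leave alone.
- flask: Loose small conical glass flask, 76 mm wide at the foot, 90 mm high. Origin at the centre of its underside. Leave alone.
- carton: Loose white carton with a yellow band, 60 mm (its x) by 130 mm (its y) by 70 mm high. Origin at the centre of its underside. Leave alone.

How it is judged:
By the outcome, as a careful person would: the job done as asked, in the order asked, and still so for the second after the job is handed in, with the robot touching nothing.
It also fails if it takes over 40 s, if anything falls off the work surface, if the arm or the gripper's body presses on something with over 40 N, if the wrist force passes 120 N, or if a joint passes its speed limit or range.

## Robot

A 6-joint arm with a two-finger parallel gripper is mounted at the origin on the work surface. World frame = base frame: x ahead of the robot, y to its left, z up, the work surface at z = 0. Lengths are in m, angles in rad, forces in N, time in s.
With the tool pointing down it reaches from about 0.375 to 0.9 m from the base axis. Payload 3.1 kg.
Tool frame: the origin (TCP) lies between the finger pads; the fingertips stand 8 mm ahead of it and the grasp point (between the pads) lies 11 mm behind it; z points along the fingers, y is the line along which they close (so a half turn about z gives the same grasp; the last joint's range is limited). The gripper opens to 85 mm and grips with 20 to 120 N. Pads are 22 mm wide; open, the fingers measure 114 mm over their backs; the gripper's body (76 mm by 85 mm) begins 54 mm behind the grasp point. The pads swing forward as they close: fully open they stand 13 mm farther back than shut.
Start: joints at [-1.48, 0.527, 1.433, -0, 1.181, -0.178], TCP at [0.167, -0.602, 0.239] pointing down, gripper open.
Joint ranges: [-3.08, 3.08], [-0.75, 2.2], [0.22, 2.44], [-1.43, 4.57], [0, 2.65], [-2.85, 2.85]. Speed limits (rad/s): [2.79, 2.79, 3.14, 3.14, 3.14, 3.14].

## Interface

Orientations are given as a unit quaternion [x, y, z, w].
In Python, from station import readout, cams, sign_off gives the robot as it stands.
- The arm moves only by the tool send_rows, never from a script. Its argument "commands" is text: rows parted by semicolons, each of 5 numbers parted by spaces: the finger opening in mm, from 0 to 85.4, then the shift along the tool's x, y, z each as a share of 0.02 m, from -1 to 1, then the turn about the tool's z as a share of 4 degrees, from -1 to 1. In form: grip dx dy dz spin; .... A call has 1 to 20 rows; each row shifts and turns the commanded pose from where the row before left it, along the tool's axes as they then stand; what a row does not reach is not made up. A row lasts 1/12 s, in which the tool goes at most 41.7 mm and 7.16 degrees, less where a joint would pass 70% of its speed; a pose out of reach is approached as far as the arm can. A call with a number of a shift or a turn outside -1 to 1 is refused whole. A call with a gripper value outside its range is refused whole. The fingers move at their own pace and stop on an object; "grip_force" is the grip in N (left out, the last holds). Time passes only in rows, so rows that do not move let the fingers close. It gives the time, the measured TCP pose, the force, the opening and the grip force at its end, in the units of the state.
- readout.sense(): the state, without advancing time (a new reading comes with each control period).
- cams.snapshot(name): name is "side" or "top"; returns a dict with "pixels" (480x640x3 uint8, red, green, blue), "intrinsics" (3x3 intrinsics, pixels), "eye" and "rotation" of the camera in the world. Camera axes: x right, y down, z forward; pixel columns grow to the right and rows downward; lengths in m; the calibration is good to about 2 mm. A picture is of the moment at which its call begins. There is no depth.
- sign_off(): hands the job in; it is judged then, once.
The state is a dict: "t": time; "q": joint angles; "qd": joint speeds; "tau": joint torques, N m; "tcp_pos": TCP position; "tool_rot": TCP orientation; "force": force on the tool from outside, world axes, zero at the start; "ft_torque": the same for the moment, N m; "finger_gap": opening from 0.0 (shut) to 1.0 (fully open); "gripper_force": force on a finger pad.
Only numpy, scipy, OpenCV 4.12 (cv2) and the standard library are available. Lean on these libraries where they do the work, as an engineer would, in place of code of your own. Each camera call takes 0.05 s, during which the arm holds its last target. There are 200 camera calls.

## Working session

There is one attempt and no reset: what is moved stays moved. The work goes in short steps, Python scripts to look and compute and a tool call to move; the robot and the scene stay as the last step left them, time stands still between calls to the robot, and variables do not carry over. Pictures are saved under pics/ and viewed, at most 10 in all, crops included, and the job is handed in when it is done.

Besides the shell and the picture viewer there is one more tool, called after "Emit:" as a command line: name --argument value ..., lists and objects as JSON in quotes. send_rows: Moves the arm, as the interface text tells. Its arguments: {"type":"object","properties":{"commands":{"type":"string"},"grip_force":{"type":"number"}},"required":["commands"]}

```bash
mkdir -p pics
python3 - <<'E'
from station import readout,cams
import cv2,numpy as np
for n in ("top","side"):
    s=cams.snapshot(n); cv2.imwrite(f"pics/{n}0.png",s["pixels"][:,:,::-1])
    print(n,np.round(s["intrinsics"],1).tolist(),np.round(s["eye"],3),np.round(s["rotation"],3).tolist())
r=readout.sense();print(r["t"],r["tcp_pos"],r["tool_rot"],r["force"])
E
```

```text
top [[584.2, 0.0, 318.0], [0.0, 584.2, 247.7], [0.0, 0.0, 1.0]] [0.518 0.002 1.176] [0.717, -0.696, 0.029, -0.026]
side [[531.4, 0.0, 313.5], [0.0, 531.4, 239.1], [0.0, 0.0, 1.0]] [0.526 0.581 0.796] [-0.066, 0.935, -0.348, 0.017]
0.1 [ 0.1665579  -0.60173552  0.23839545] [ 9.90912570e-01  1.34503647e-01  4.81661213e-05 -1.02264951e-03] [-0.02739073  0.1521062   1.18102005]
```

View pics/top0.png

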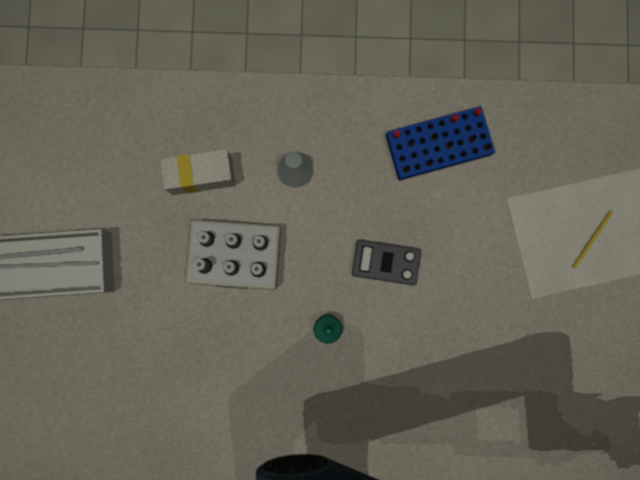

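View pics/side0.png

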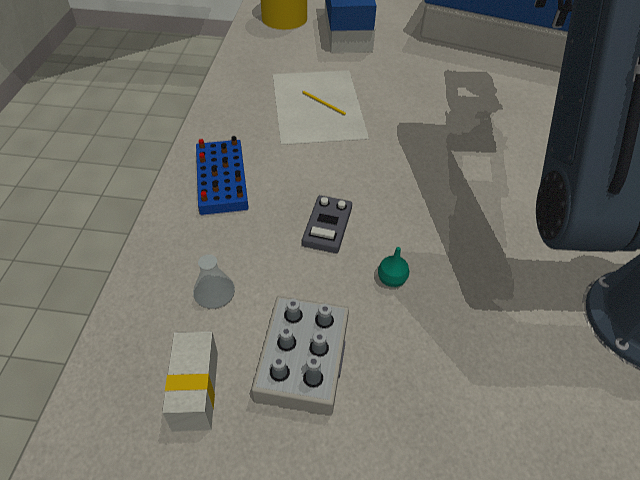

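The top view shows the tray at about (234,255), with the lower-left vial at (203,265) looking highest. The controller is at (387,261) with its bar key at (366,259). In the side view the same vial is at (313,365) and the bar key at (323,232). Next I'll enlarge and measure.

Run:
```python
import cv2,numpy as np
t=cv2.imread("pics/top0.png");s=cv2.imread("pics/side0.png")
a=cv2.resize(t[215:295,180:290],None,fx=5,fy=5,interpolation=cv2.INTER_CUBIC)[:,:400] if 0 else cv2.resize(t[215:295,180:290],(550,400),interpolation=cv2.INTER_CUBIC)
cv2.imwrite("pics/topc.png",a)
cv2.imwrite("pics/sidec.png",cv2.resize(s[290:415,245:355],(528,600),interpolation=cv2.INTER_CUBIC))
# key contours
for n,im,(x0,y0,x1,y1) in(("top",t,(350,235,425,290)),("side",s,(300,190,356,255))):
    g=cv2.cvtColor(im,cv2.COLOR_BGR2GRAY)[y0:y1,x0:x1]
    m=(g>150).astype(np.uint8)
    for c in cv2.findContours(m,0,1)[0]:
        M=cv2.moments(c)
        if M["m00"]>15: print(n,round(M["m10"]/M["m00"]+x0,1),round(M["m01"]/M["m00"]+y0,1),M["m00"],cv2.minAreaRect(c)[1:])
```

```text
side 322.6 231.2 90.0 ((22.780899047851562, 5.473029136657715), 10.784297943115234)
side 341.4 202.9 18.0 ((4.0, 6.0), 90.0)
side 324.0 199.5 16.0 ((3.0, 6.0), 90.0)
```

View pics/topc.png

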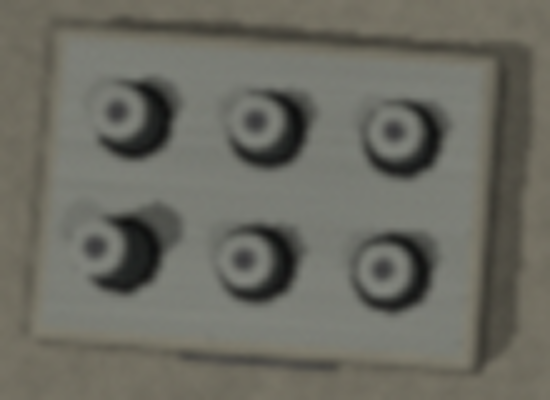

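View pics/sidec.png

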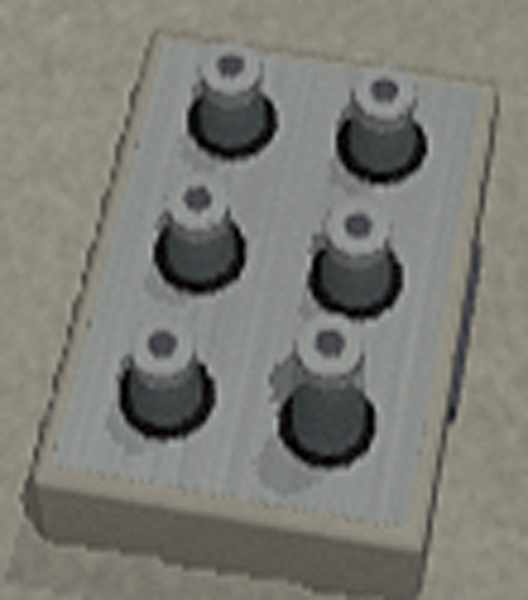

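The crops confirm it. The high vial is the lower-left one in the top view, cap centre about (198.6,264.0); in the side view its cap is at about (313.4,361.1). The other five caps are level.

```bash
cat > h.py <<'E'
import numpy as np
from station import cams
S={}
def ray(n,p):
    if n not in S: S[n]=cams.snapshot(n)
    s=S[n]; d=np.array(s["rotation"])@np.linalg.inv(s["intrinsics"])@[p[0],p[1],1]
    return np.array(s["eye"]),d/np.linalg.norm(d)
def plane(n,p,z):
    e,d=ray(n,p); return e+d*(z-e[2])/d[2]
def tri(a,b):
    (e,d),(f,g)=ray("top",a),ray("side",b)
    k=np.linalg.lstsq(np.c_[d,-g],f-e,rcond=None)[0]; P,Q=e+k[0]*d,f+k[1]*g
    return (P+Q)/2,np.linalg.norm(P-Q)
E
python3 - <<'E'
from h import *
import cv2
np.set_printoptions(precision=4,suppress=True)
T=lambda x,y:((x+.5)/5-.5+180,(y+.5)/5-.5+215)
D=lambda x,y:((x+.5)/4.8-.5+245,(y+.5)/4.8-.5+290)
tp=[(95,247),(243,260),(383,270),(117,111),(256,121),(396,131)]
sd=[(330,343),(357,225),(384,90),(162,343),(197,198),(231,66)]
for i,(a,b) in enumerate(zip(tp,sd)):
    z=.102 if i==0 else .085
    print(tri(T(*a),D(*b)),plane("top",T(*a),z),plane("side",D(*b),z))
t=cv2.imread("pics/top0.png");g=cv2.cvtColor(t,cv2.COLOR_BGR2GRAY)[235:290,350:425]
for c in cv2.findContours((g>125).astype(np.uint8),1,1)[0]:
    M=cv2.moments(c)
    if 15<M["m00"]<400:
        p=(M["m10"]/M["m00"]+350,M["m01"]/M["m00"]+235);print(np.round(p,1),M["m00"],cv2.minAreaRect(c)[1:],plane("top",p,.034))
for p in((322.6,231.2),(341.4,202.9),(324,199.5)):print(plane("side",p,.034))
E
```

```text
Traceback (most recent call last):
  File "h.py", line 11, in tri
    (e,d),(f,g)=ray("top",a),ray("side",b)
                ~~~^^^^^^^^^
  File "h.py", line 6, in ray
    s=S[n]; d=np.array(s["rotation"])@np.linalg.inv(s["intrinsics"])@[p[0],p[1],1]
              ~~~~~~~~~~~~~~~~~~~~~~~^~~~~~~~~~~~~~~~~~~~~~~~~~~~~~~
ValueError: matmul: Input operand 1 has a mismatch in its core dimension 0, with gufunc signature (n?,k),(k,m?)->(n?,m?) (size 3 is different from 4)
```

```bash
sed -i 's/np.array(s\["rotation"\])/Rotation.from_quat(s["rotation"]).as_matrix()/; 1a from scipy.spatial.transform import Rotation' h.py
cat > m.py <<'E'
from h import *
import cv2
np.set_printoptions(precision=4,suppress=True)
T=lambda x,y:((x+.5)/5-.5+180,(y+.5)/5-.5+215)
D=lambda x,y:((x+.5)/4.8-.5+245,(y+.5)/4.8-.5+290)
tp=[(95,247),(243,260),(383,270),(117,111),(256,121),(396,131)]
sd=[(330,343),(357,225),(384,90),(162,343),(197,198),(231,66)]
for i,(a,b) in enumerate(zip(tp,sd)):
    z=.102 if i==0 else .085
    print(tri(T(*a),D(*b)),plane("top",T(*a),z),plane("side",D(*b),z))
t=cv2.imread("pics/top0.png");g=cv2.cvtColor(t,cv2.COLOR_BGR2GRAY)[235:290,350:425]
for c in cv2.findContours((g>125).astype(np.uint8),1,1)[0]:
    M=cv2.moments(c)
    if 15<M["m00"]<400:
        p=(M["m10"]/M["m00"]+350,M["m01"]/M["m00"]+235);print(np.round(p,1),M["m00"],cv2.minAreaRect(c)[1:],plane("top",p,.034))
for p in((322.6,231.2),(341.4,202.9),(324,199.5)):print(plane("side",p,.034))
E
python3 m.py
```

```text
(array([0.5659, 0.2173, 0.1037]), np.float64(2.8595031586714133e-05)) [0.566  0.2177 0.102 ] [0.566  0.2164 0.102 ]
(array([0.5638, 0.1656, 0.0856]), np.float64(0.0006582150049554383)) [0.5635 0.1657 0.085 ] [0.5641 0.1653 0.085 ]
(array([0.5615, 0.1134, 0.0848]), np.float64(0.0006304858795392966)) [0.5612 0.1133 0.085 ] [0.5619 0.1135 0.085 ]
(array([0.618 , 0.2151, 0.0853]), np.float64(0.00010437192363446807)) [0.6179 0.2151 0.085 ] [0.6181 0.2149 0.085 ]
(array([0.6159, 0.1629, 0.0851]), np.float64(0.00041879355683822244)) [0.6157 0.1629 0.085 ] [0.6161 0.1629 0.085 ]
(array([0.6136, 0.1105, 0.0836]), np.float64(8.636566885566442e-05)) [0.6134 0.1104 0.085 ] [0.6135 0.1114 0.085 ]
[406.9 274.2] 16.5 ((5.0, 4.0), 90.0) [ 0.5608 -0.1763  0.034 ]
[409.5 256. ] 18.0 ((4.0, 5.0), 90.0) [ 0.5965 -0.1807  0.034 ]
[365.8 258.3] 98.5 ((5.854201793670654, 20.90786361694336), 8.746162414550781) [ 0.5895 -0.0952  0.034 ]
[ 0.5897 -0.094   0.034 ]
[ 0.5617 -0.1752  0.034 ]
[ 0.5976 -0.1796  0.034 ]
```

Emit:
send_rows --commands "0 0 0 0 1;0 0 0 0 1;0 0 0 0 1;0 0 0 0 0.87;0 0.43 -0.89 0 0;0 0.43 -0.89 0 0;0 0.43 -0.89 0 0;0 0.43 -0.89 0 0;0 0.43 -0.89 0 0;0 0.43 -0.89 0 0;0 0.43 -0.89 0 0;0 0.43 -0.89 0 0;0 0.43 -0.89 0 0;0 0.43 -0.89 0 0;0 0.43 -0.89 0 0;0 0.43 -0.89 0 0;0 0.43 -0.89 0 0;0 0.43 -0.89 0 0;0 0.43 -0.89 0 0;0 0.43 -0.89 0 0" --grip_force 40

```text
t: 1.92
tcp_pos: [0.3046, -0.3167, 0.2394]
tool_rot: [1.0, -0.0, 0.0, 0.0]
force: [0.5, 0.8, 0.2]
finger_gap: -0.002
gripper_force: 0.0
```

Emit:
send_rows --commands "0 0.43 -0.89 0 0;0 0.43 -0.89 0 0;0 0.43 -0.89 0 0;0 0.43 -0.89 0 0;0 0.43 -0.89 0 0;0 0.43 -0.89 0 0;0 0.43 -0.89 0 0;0 0.43 -0.89 0 0;0 0.43 -0.89 0 0;0 0.43 -0.89 0 0;0 0.43 -0.89 0 0;0 0.43 -0.89 0 0;0 0.43 -0.89 0 0;0 0.43 -0.89 0 0;0 0.43 -0.89 0 0;0 0.43 -0.89 0 0;0 0.43 -0.89 0 0;0 0.43 -0.89 0 0;0 0.43 -0.89 0 0;0 0.43 -0.89 0 0"

```text
t: 3.58
tcp_pos: [0.4767, 0.0393, 0.2394]
tool_rot: [1.0, -0.0, 0.0, 0.0]
force: [0.3, -0.3, 0.6]
finger_gap: 0.002
gripper_force: 0.0
```

Emit:
send_rows --commands "0 0.43 -0.89 0 0;0 0.43 -0.89 0 0;0 0.43 -0.89 0 0;0 0.43 -0.89 0 0;0 0.43 -0.89 0 0;0 0.43 -0.89 0.5 0;0 0.43 -0.89 0.5 0;0 0.43 -0.89 0.5 0;0 0.45 -0.7 0.5 0;0 0.3 -0.3 0.5 0;0 0 0 0.5 0;0 0 0 0.5 0;0 0 0 0 0;0 0 0 0 0"

```text
t: 4.75
tcp_pos: [0.5593, 0.1997, 0.1685]
tool_rot: [1.0, -0.001, -0.001, 0.0]
force: [-0.9, 0.6, 0.9]
finger_gap: -0.0
gripper_force: 0.0
```

Emit:
send_rows --commands "0 0.17 -0.45 0.4 0;0 0.17 -0.44 0.4 0;0 0 0 0.5 0;0 0 0 0.5 0;0 0 0 0.35 0;0 0 0 0 0;0 0 0 0 0"

```text
t: 5.33
tcp_pos: [0.5665, 0.2183, 0.1254]
tool_rot: [1.0, -0.0, -0.001, 0.0]
force: [0.6, 0.1, 0.0]
finger_gap: -0.001
gripper_force: 0.0
```

Run:
```python
from station import readout,cams
import cv2
a=cams.snapshot("side")["pixels"][270:390,250:370,::-1];b=cams.snapshot("top")["pixels"][200:320,140:260,::-1]
cv2.imwrite("pics/near.png",cv2.resize(cv2.hconcat([cv2.UMat(a.copy()),cv2.UMat(b.copy())]),(800,400),interpolation=cv2.INTER_CUBIC).get())
r=readout.sense();print(r["t"],r["tcp_pos"],r["force"])
```

```text
5.4333 [0.56733189 0.21838538 0.12645714] [-0.57547214 -0.43661231  0.04526256]
```

View pics/near.png

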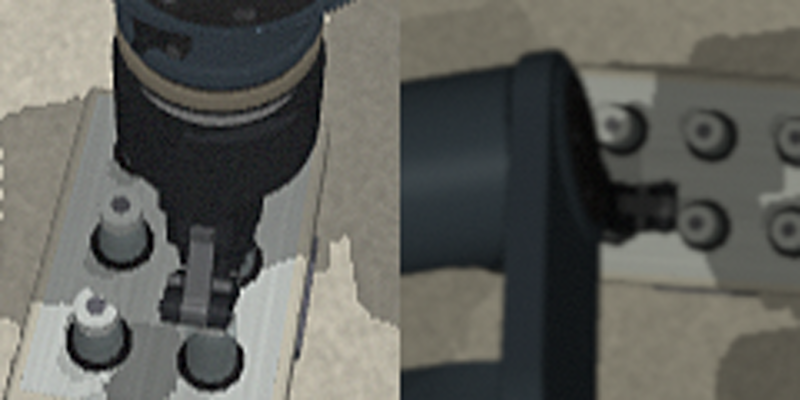

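The fingertips (left panel, about (205,300)) are over the high vial's cap, clear of its neighbours. Next I descend slowly.

Emit:
send_rows --commands "0 0 0 0.2 0;0 0 0 0.2 0;0 0 0 0.2 0;0 0 0 0.1 0;0 0 0 0.1 0;0 0 0 0.1 0;0 0 0 0 0;0 0 0 0 0"

```text
t: 6.1
tcp_pos: [0.567, 0.2184, 0.1082]
tool_rot: [1.0, -0.0, -0.0, 0.0]
force: [-1.2, -0.4, 1.0]
finger_gap: 0.003
gripper_force: 0.6
```

Emit:
send_rows --commands "0 0 0 0.1 0;0 0 0 0.1 0;0 0 0 0.1 0;0 0 0 0.1 0;0 0 0 0 0"

```text
t: 6.52
tcp_pos: [0.567, 0.2185, 0.0999]
tool_rot: [1.0, -0.0, -0.0, 0.0]
force: [-1.1, -0.6, 0.9]
finger_gap: 0.001
gripper_force: 0.6
```

Emit:
send_rows --commands "0 0 0 0.1 0;0 0 0 0.1 0"

```text
t: 6.68
tcp_pos: [0.5671, 0.2185, 0.0962]
tool_rot: [1.0, -0.0, -0.0, 0.0]
force: [-1.1, -0.1, 4.2]
finger_gap: -0.002
gripper_force: 2.0
```

Run:
```python
from station import readout,cams
import cv2
a=cams.snapshot("side")["pixels"][270:390,250:370,::-1];b=cams.snapshot("top")["pixels"][200:320,140:260,::-1]
cv2.imwrite("pics/near2.png",cv2.resize(cv2.hconcat([cv2.UMat(a.copy()),cv2.UMat(b.copy())]),(800,400),interpolation=cv2.INTER_CUBIC).get())
r=readout.sense();print(r["t"],r["tcp_pos"],r["force"],r["ft_torque"])
```

```text
6.7833 [0.56695971 0.21846358 0.09585024] [-1.37703051 -0.53823931  1.50256754] [-0.0346733   0.14499745  0.04708653]
```

View pics/near2.png

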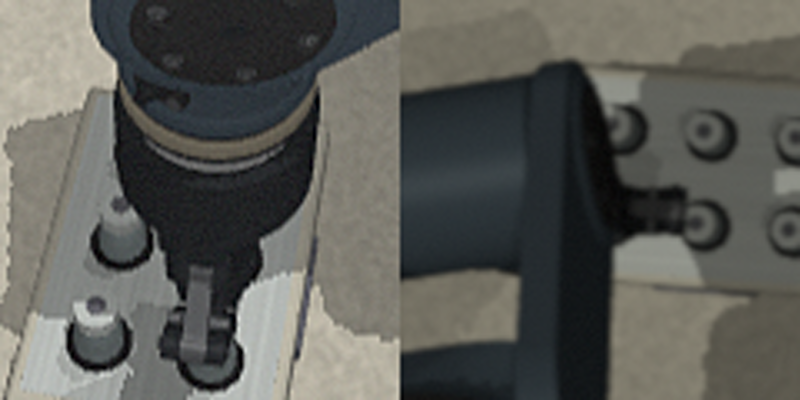

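The fingertips are on the cap and the vial is sinking at about 4 N. The tip height is roughly 88 mm, so 3 mm remain plus a slight over-press.

Emit:
send_rows --commands "0 0 0 0.1 0;0 0 0 0.05 0;0 0 0 0.05 0"

```text
t: 7.03
tcp_pos: [0.5672, 0.2185, 0.0924]
tool_rot: [1.0, -0.0, 0.0, -0.0]
force: [-1.9, -0.7, 7.9]
finger_gap: 0.0
gripper_force: 3.6
```

Emit:
send_rows --commands "0 0 0 0.05 0;0 0 0 0 0"

```text
t: 7.2
tcp_pos: [0.5673, 0.2185, 0.092]
tool_rot: [1.0, -0.0, 0.0, -0.0]
force: [-1.7, -1.0, 8.7]
finger_gap: 0.002
gripper_force: 4.3
```

The force now holds at 8.7 N, so the vial is on the sprung seat. I'll add a little more, then lift.

Emit:
send_rows --commands "0 0 0 0.05 0;0 0 0 0 0;0 0 0 -0.1 0;0 0 0 -0.2 0;0 0 0 -0.5 0;0 0 0 -1 0;0 0 0 -1 0;0 0 0 -1 0;0 0.1 1 -1 0;0 0.1 1 0 0;0 0.1 1 0 0;0 0.1 1 0 0;0 0.1 1 0 0;0 0.1 1 0 0;0 0.1 1 0 0;0 0.1 1 0 0;0 0.1 1 0 0;0 0.1 1 0 0"

```text
t: 8.7
tcp_pos: [0.5873, 0.0175, 0.1865]
tool_rot: [1.0, -0.0, 0.0, 0.0]
force: [0.7, -0.4, 0.0]
finger_gap: 0.004
gripper_force: 0.0
```

Run:
```python
from station import readout,cams
import cv2
a=cams.snapshot("side")["pixels"][290:415,245:355,::-1]
cv2.imwrite("pics/side3.png",cv2.resize(a,(528,600),interpolation=cv2.INTER_CUBIC))
r=readout.sense();print(r["t"],r["tcp_pos"],r["force"])
```

```text
8.75 [0.58828352 0.01373814 0.18658211] [ 0.25083636 -1.29416811 -0.03748313]
```

View pics/side3.png

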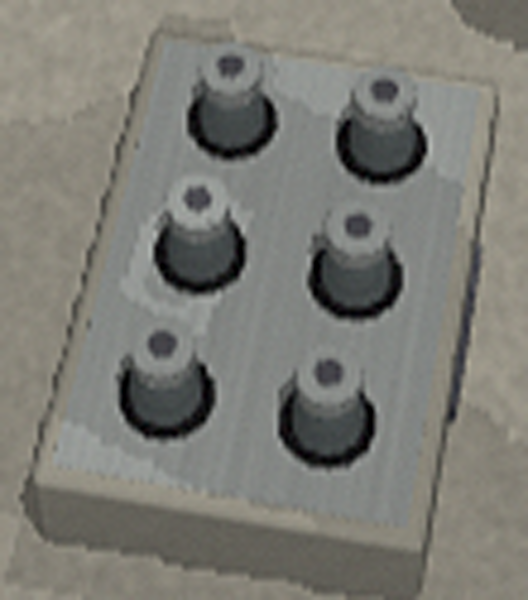

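The pressed vial's cap is now at (328,372), level with its neighbours and with the row spacing. Now the bar key.

Emit:
send_rows --commands "0 0.05 0.9 0 0;0 0 0.9 0.5 0;0 0 0.9 0.8 0;0 0 0.9 0.8 0;0 0 0.9 0.8 0;0 0 0.6 0.8 0;0 0 0.3 0.8 0;0 0 0 0.8 0.9;0 0 0 0.6 0.9;0 0 0 0 0;0 0 0 0 0"

```text
t: 9.67
tcp_pos: [0.5878, -0.0893, 0.0679]
tool_rot: [0.998, -0.062, -0.001, -0.0]
force: [-0.1, 0.8, 0.4]
finger_gap: 0.003
gripper_force: 0.0
```

Run:
```python
from station import readout,cams
import cv2
a=cams.snapshot("side")["pixels"][160:280,270:390,::-1];b=cams.snapshot("top")["pixels"][200:320,320:440,::-1]
cv2.imwrite("pics/key.png",cv2.resize(cv2.hconcat([cv2.UMat(a.copy()),cv2.UMat(b.copy())]),(800,400),interpolation=cv2.INTER_CUBIC).get())
r=readout.sense();print(r["t"],r["tcp_pos"],r["force"])
```

```text
9.7667 [ 0.58872659 -0.0895119   0.06910119] [-0.30225436  0.31764407  0.88495371]
```

View pics/key.png

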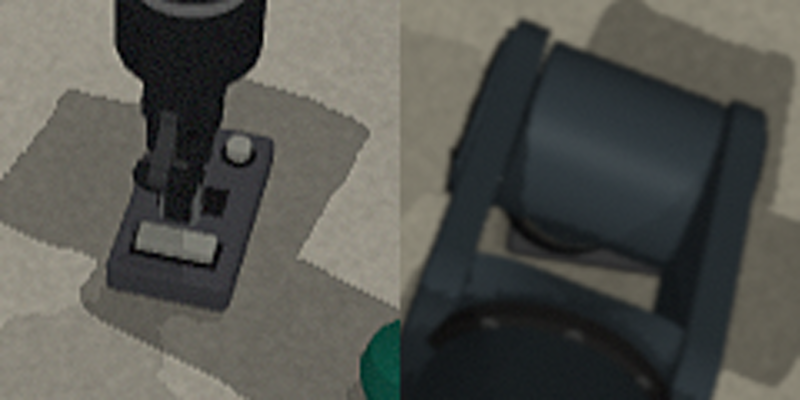

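The fingertips hover just over the bar key (left panel, key at (176,242)). I'll correct by 5 mm and then press.

Emit:
send_rows --commands "0 0.07 0.25 0.3 0;0 0 0 0.4 0;0 0 0 0.3 0;0 0 0 0.15 0;0 0 0 0.05 0;0 0 0 0 0;0 0 0 0 0"

```text
t: 10.35
tcp_pos: [0.5887, -0.0946, 0.0442]
tool_rot: [0.998, -0.063, -0.0, -0.0]
force: [0.0, 0.4, -0.5]
finger_gap: -0.002
gripper_force: 0.0
```

Emit:
send_rows --commands "0 0 0 0.1 0;0 0 0 0.1 0;0 0 0 0.05 0;0 0 0 0 0;0 0 0 0 0"

```text
t: 10.77
tcp_pos: [0.5892, -0.0947, 0.0397]
tool_rot: [0.998, -0.063, 0.0, 0.0]
force: [0.8, 0.2, 4.4]
finger_gap: 0.001
gripper_force: 1.8
```

Emit:
send_rows --commands "0 0 0 0.1 0;0 0 0 0 0;0 0 0 0 0"

```text
t: 11.02
tcp_pos: [0.5892, -0.0948, 0.0377]
tool_rot: [0.998, -0.063, 0.001, 0.0]
force: [0.5, 0.7, 5.0]
finger_gap: 0.002
gripper_force: 2.6
```

Emit:
send_rows --commands "0 0 0 0.05 0;0 0 0 0 0;0 0 0 0 0"

```text
t: 11.27
tcp_pos: [0.5892, -0.0947, 0.0367]
tool_rot: [0.998, -0.063, 0.001, 0.0]
force: [0.9, 1.0, 5.5]
finger_gap: -0.003
gripper_force: 3.0
```

The key is pressed about 5 mm at 5.5 N. Now I lift straight up and withdraw.

Emit:
send_rows --commands "0 0 0 -0.1 0;0 0 0 -0.15 0;0 0 0 -0.3 0;0 0 0 -0.7 0;0 0 0 -1 0;0 0 0 -1 0;0 0 0 -1 0;0 0 0 -1 0;0 0 0.5 -1 0;0 0 1 -1 0;0 -0.3 1 0 0;0 -0.3 1 0 0;0 -0.3 1 0 0;0 -0.3 1 0 0;0 -0.3 1 0 0;0 -0.3 1 0 0;0 -0.3 1 0 0;0 -0.3 0.5 0 0;0 0 0 0 0;0 0 0 0 0"

```text
t: 12.93
tcp_pos: [0.5179, -0.2668, 0.181]
tool_rot: [0.998, -0.064, -0.001, -0.001]
force: [0.0, -0.4, -0.3]
finger_gap: -0.0
gripper_force: 0.0
```

Run:
```python
from station import readout,cams
import cv2
cv2.imwrite("pics/end.png",cams.snapshot("side")["pixels"][:,:,::-1])
r=readout.sense();print(r["t"],r["tcp_pos"],r["force"],abs(r["qd"]).max())
```

```text
12.9833 [ 0.5182745  -0.26632419  0.18110938] [-0.12526015  0.32181276  0.16419119] 0.020611029507346088
```

View pics/end.png

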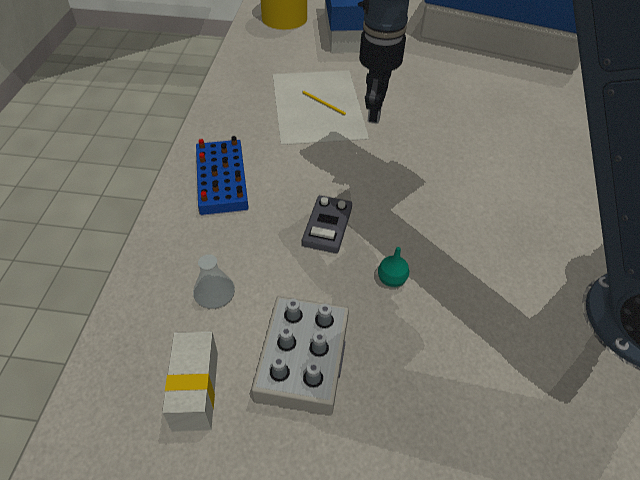

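The vials are all level and the controller has not moved, with its bar key still at (323,232). The arm is clear, so I'm handing in.

```bash
python3 -c "
from station import sign_off
print(sign_off())"
```

```text
the job is handed in; nothing more can be done
None
```

The high vial is pressed home level with the others, the bar key was pressed about 5 mm (5.5 N) and released, nothing else appears moved in the final picture, and the job is handed in at about 13 s.

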